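Post a sample box through the intake flap

TASK

Post the sealed sample box into the intake cabinet without picking it up: with the fingertips slide it steadily along the loading shelf, lined up with the mouth, push it in through the hanging flap and on until it tips over the edge inside and slides down the chute. Then draw the fingers back out so that the flap swings shut behind it. Leave the jar, the weighing boat and everything else on the bench where they stand.

Things in the scene. Friction and masses are not known exactly. Their poses are not given: they have to be found in the camera images.
- mouth (a point): Middle of the sill of the intake cabinet's mouth (fixed cabinet, white frame, clear plastic sides, roof and end): on the line of the shut flap, at shelf level, 90 mm above the bench. x points into the cabinet, y to its left, z up. The mouth is 150 mm wide (y -75 to +75 mm) between white posts (22 mm wide, x -6 to +10 mm). All x, y below are along these axes, from this point.
- shelf (a point): Middle of the top of the level steel loading shelf in front of the mouth: shelf x from -210 to -10 mm, y from -170 to +170 mm; lips 12 mm high along its left and right sides only, its front is open. Same axes as the mouth. A slick white sill carries on from it, level and flush, through the mouth.
- lintel (a point): Middle of the underside of the white lintel over the mouth, 143 mm above the shelf; the lintel is 20 mm high, x -6 to +10 mm. An upright gripper is stopped by it; one tilted 25 to 45 degrees, fingertips leading inward, passes below it.
- chute_edge (a point): Middle of the edge inside, at shelf level, 40 mm in from the mouth, where the level sill ends and a slick chute falls away at 30 degrees to a clear end wall 180 mm in from the mouth. The box tips when its middle passes this edge (its rear face is then 5 mm inside the mouth) and slides down by itself: the fingertips must follow it 5 to 20 mm in under the flap.
- flap (a joint): Flap hanging in the mouth: smooth aluminium leaf 146 mm wide, 135 mm high, 110 g, hinged along y 138 mm above the sill. 0 = shut (lower edge about 2 mm above the sill and 8 mm inside); grows as it is pushed inward, to 1.4 rad. It does not open outward. Only its own weight shuts it; it stays open while anything is under it. About 1 N opens it.
- sample_center (a point): Centre (half-way up) of the sealed sample box to be posted: low white tub with clear lid, small moulded pieces inside, 70 mm along its x, 90 mm along its y, 30 mm high, 0.1 to 0.24 kg, loose on the shelf, its long side roughly across the way in (turned up to 0.35 rad), up to 55 mm left or right of the mouth's middle. z up.
- jar: Bystander: small round amber glass jar with white cap, 38 mm across, 45 mm high, on the shelf near one of the mouth's posts (left or right). Origin at the middle of its underside.
- boat: Bystander: small square white weighing boat, open, 40 x 40 x 18 mm, on the shelf near the other post. Origin at the middle of its underside.
- beaker: Bystander: glass beaker, 68 mm across, 90 mm high, on the bench to the left. Origin at the middle of its underside.
- bottle: Bystander: white plastic bottle with yellow cap, 64 mm across, 150 mm high, on the bench to the right. Origin at the middle of its underside.
- tweezers: Bystander: steel tweezers lying on the bench to the left, 135 mm long, 6 mm high. Origin at the middle of the underside.
- carton: Bystander: plain paper carton, 60 x 110 x 45 mm, on the bench to the right. Origin at the middle of its underside.
- dish: Bystander: white shallow dish, 84 mm across, 16 mm high, on the bench to the right. Origin at the middle of its underside.

How it is judged:
On the way, in this order (a step that is already met when the one before it is completed fails the run):
1. the box, on its way in through the mouth, has pushed the flap open (value of joint flap above 0.25 rad and x of sample_center in the frame of mouth between -0.04 and 0.07 m and z of sample_center in the frame of mouth above -0.005 m).
2. the box has gone over the edge and down the chute (x of sample_center in the frame of mouth between 0.095 and 0.175 m and z of sample_center in the frame of mouth below -0.01 m and angle between sample_center's own z axis and vertical below 0.8 rad), for 0.1 s.
At the end, for the whole second after the job is handed in: The box lies at rest in the chute, right way up (tilt under 0.8 rad), its centre 95 to 175 mm inside the mouth and more than 10 mm below the shelf's level; the flap hangs shut (under 0.08 rad) (all of step 2 and value of joint flap below 0.08 rad and velocity of joint flap below 0.1 rad/s and linear speed of sample below 0.03 m/s); the robot touches nothing.
It fails at once if the box was lifted (its centre more than 40 mm above the shelf; 15 mm when standing) or turned over (z of sample_center in the frame of mouth above 0.04 m or angle between sample_center's own z axis and vertical above 1.1 rad).
It fails at once if the box was flung instead of slid (over 0.6 m/s before it reaches the edge) (x of sample_center in the frame of mouth below 0.02 m and linear speed of sample above 0.6 m/s).
It fails at once if a bystander was moved more than 30 mm (distance of any of jar, boat, beaker, bottle, tweezers, carton, dish from where it was at the start of the episode above 0.03 m).
It also fails if it takes over 45 s, if anything falls off the work surface, if the arm or the gripper's body presses on something with over 40 N, if the wrist force passes 120 N, or if a joint passes its speed limit or range.

ROBOT

A 6-joint arm with a two-finger parallel gripper is mounted at the origin on the work surface. World frame = base frame: x ahead of the robot, y to its left, z up, the work surface at z = 0. Lengths are in m, angles in rad, forces in N, time in s.
With the tool pointing down it reaches from about 0.25 to 0.725 m from the base axis. Payload 4 kg.
Tool frame: the origin (TCP) lies on the centre line of the jaws, within the pads' length; the fingertips stand 14 mm ahead of it and the grasp point (between the pads) lies 5 mm behind it; z points along the fingers, x is the direction in which the jaws open and shut, and the axes are right-handed (so a half turn about z gives the same grasp; the last joint's range is limited). The gripper opens to 85 mm and grips with 20 to 120 N. Pads are 22 mm wide; open, the fingers measure 114 mm over their backs; the gripper's body (76 mm by 85 mm) begins 54 mm behind the grasp point. The pads swing forward as they close: fully open they stand 13 mm farther back than shut.
Start: joints at [1.265, 0.241, 0.005, 1.335, 0, 1.571], TCP at [0.151, 0.477, 0.224] pointing down, gripper open.
Joint ranges: [-2.72, 2.72], [-1.05, 1.87], [-1.09, 1.28], [-1.99, 2.15], [-1.42, 1.44], [-3.14, 3.14]. Speed limits (rad/s): [2.79, 2.79, 3.14, 3.14, 3.14, 3.14].

INTERFACE

Orientations are given as a unit quaternion [x, y, z, w].
In Python, from workcell import bot gives the robot as it stands.
- The arm moves only by the tool play_rows, never from a script. Its argument "motion" is a list of rows, each an object with "fingers": the closure, from -1 (fully open) to 1 (shut), so that 0 is half open; "translation": the shift along the tool's x, y, z in cm, a list of three; "roll": the turn about the tool's z in degrees. A call has 1 to 20 rows; each row is the pose to reach, as a shift and turn from the pose commanded when the call began, along the tool's axes at that moment; what a row does not reach only later rows make up. A row lasts 1/12 s, in which the tool goes at most 41.7 mm and 7.16 degrees, less where a joint would pass 70% of its speed; a pose out of reach is approached as far as the arm can. A call with a gripper value outside its range is refused whole. The fingers move at their own pace and stop on an object; the grip force is fixed at half the most. Time passes only in rows, so rows that repeat a pose let the fingers close. It gives the time, the measured TCP pose, the force and the opening at its end, in the units of the state.
- bot.get_obs(): the state, without advancing time (a new reading comes with each control period).
- bot.camera(name): name is "scene" or "top"; returns a dict with "pixels" (420x560x3 uint8, red, green, blue), "intrinsics" (3x3 intrinsics, pixels), "k1" (the pictures are not rectified: a ray, as slopes to the right and down, at radius r is drawn at 1 + k1 r^2 times it, then the intrinsics apply), "world_to_cam" (4x4, takes a point from world to camera coordinates). Camera axes: x right, y down, z forward; pixel columns grow to the right and rows downward; lengths in m; the calibration is good to about 2 mm. A picture is of the moment at which its call begins. There is no depth.
- bot.job_done(): hands the job in, once; it reports no verdict.
The state is a dict: "clock": time; "joint_pos": joint angles; "joint_vel": joint speeds; "tau": joint torques, N m; "eef_pos": TCP position; "tool_rot": TCP orientation; "ft_force": force on the tool from outside, world axes, zero at the start; "ft_torque": the same for the moment, N m; "grip_width": finger opening in m.
Only numpy, scipy, OpenCV 4.12 (cv2) and the standard library are available. Lean on these libraries where they do the work, as an engineer would, in place of code of your own. Each camera call takes 0.05 s, during which the arm holds its last target. There are 200 camera calls.

## Working session

There is one attempt and no reset: what is moved stays moved. The work goes in short steps, Python scripts to look and compute and a tool call to move; the robot and the scene stay as the last step left them, time stands still between calls to the robot, and variables do not carry over. Pictures are saved under pics/ and viewed, about 8 in all and at most 12, crops included, and the job is handed in when it is done.

Besides the shell and the picture viewer there is one more tool, called after "Call:" as a command line: name --argument value ..., lists and objects as JSON in quotes. play_rows: Moves the arm, as the interface text tells. Its arguments: {"type":"object","properties":{"motion":{"type":"array","items":{"type":"object","properties":{"fingers":{"type":"number"},"translation":{"type":"array","items":{"type":"number"}},"roll":{"type":"number"}}}}},"required":["motion"]}

```bash
mkdir -p pics; ls; python3 - <<'E'
from workcell import bot
import cv2,numpy as np
o=bot.get_obs()
for k in o: print(k,np.round(o[k],3))
for n in("scene","top"):
    c=bot.camera(n); cv2.imwrite(f"pics/{n}0.png",c["pixels"][:,:,::-1]); print(n,np.round(c["intrinsics"],1).tolist(),c["k1"],np.round(c["world_to_cam"],3).tolist())
E
```

```text
pics
clock 0.0
joint_pos [1.265 0.241 0.004 1.335 0.    1.571]
joint_vel [ 0.001  0.002 -0.    -0.001  0.003 -0.001]
tau [-1.0000e-03 -3.7232e+01  2.5241e+01  1.7000e-02  0.0000e+00  0.0000e+00]
eef_pos [0.15  0.476 0.223]
tool_rot [ 0.807  0.591 -0.001  0.001]
ft_force [ 0.133  0.505 -0.359]
ft_torque [-0.035  0.025  0.008]
grip_width 0.086
scene [[393.7, 0.0, 277.4], [0.0, 393.7, 204.0], [0.0, 0.0, 1.0]] -0.023429197947143907 [[0.428, 0.904, 0.0, -0.228], [0.775, -0.367, -0.515, -0.336], [-0.465, 0.221, -0.857, 1.441], [0.0, 0.0, 0.0, 1.0]]
top [[430.1, 0.0, 281.9], [0.0, 430.1, 203.2], [0.0, 0.0, 1.0]] -0.07731750651926905 [[0.083, -0.997, -0.006, -0.041], [-0.975, -0.08, -0.209, 0.562], [0.207, 0.023, -0.978, 1.167], [0.0, 0.0, 0.0, 1.0]]
```

View pics/scene0.png

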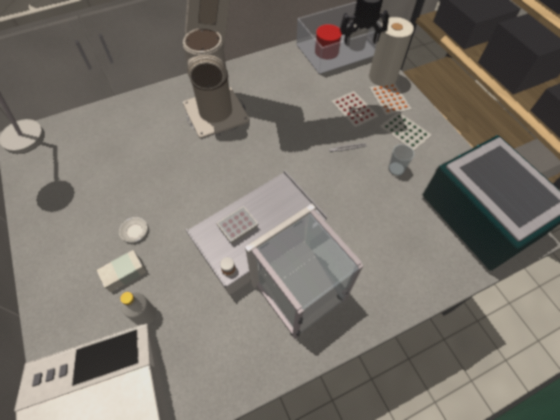

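View pics/top0.png

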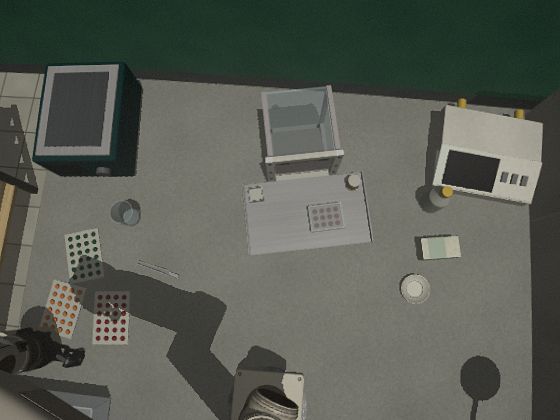

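The scene view shows the arm, shelf and cabinet. In the top view the shelf spans about (245,185) to (371,241), the box is near (326,216), the jar (354,181), the boat (256,194), and the mouth is at y≈165. I'll zoom in next.

```bash
cat > h.py <<'E'
import numpy as np,cv2
from workcell import bot
def cam(n):
    c=bot.camera(n); c["d"]=np.array([c["k1"],0,0,0,0.]); return c
def ray(c,uv):
    p=cv2.undistortPoints(np.float64(uv).reshape(-1,1,2),c["intrinsics"],c["d"])[:,0]
    T=c["world_to_cam"]; R,t=T[:3,:3],T[:3,3]
    return -R.T@t, np.c_[p,np.ones(len(p))]@R
def plane(c,uv,z):
    o,d=ray(c,uv); return o+d*((z-o[2])/d[:,2])[:,None]
def proj(c,P):
    T=c["world_to_cam"]; r=cv2.Rodrigues(T[:3,:3])[0]
    return cv2.projectPoints(np.float64(P).reshape(-1,1,3),r,T[:3,3],c["intrinsics"],c["d"])[0][:,0]
E
python3 - <<'E'
from h import *
c=cam("top"); im=c["pixels"][:,:,::-1]
cv2.imwrite("pics/t1.png",cv2.resize(im[140:260,235:385],None,fx=5,fy=5,interpolation=cv2.INTER_CUBIC))
s=cam("scene"); im=s["pixels"][:,:,::-1]
cv2.imwrite("pics/s1.png",cv2.resize(im[170:300,180:340],None,fx=4.6,fy=4.6,interpolation=cv2.INTER_CUBIC))
E
```

```text
(no output)
```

View pics/t1.png

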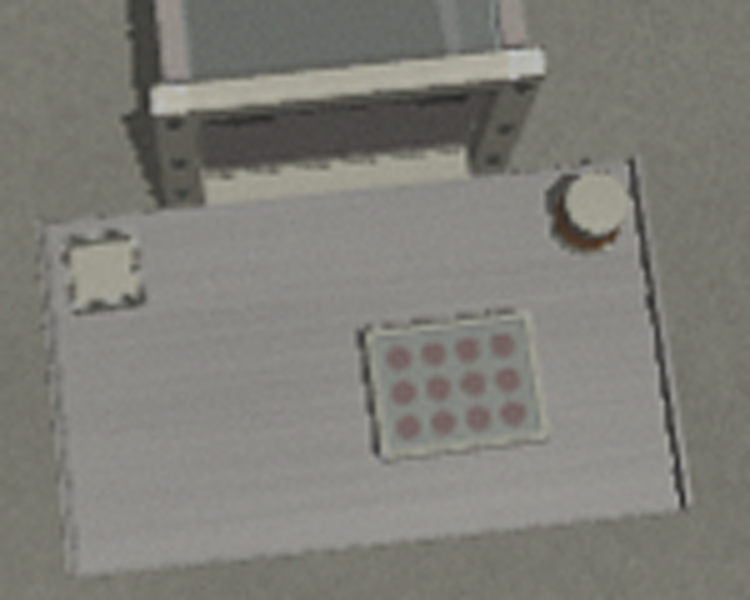

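View pics/s1.png

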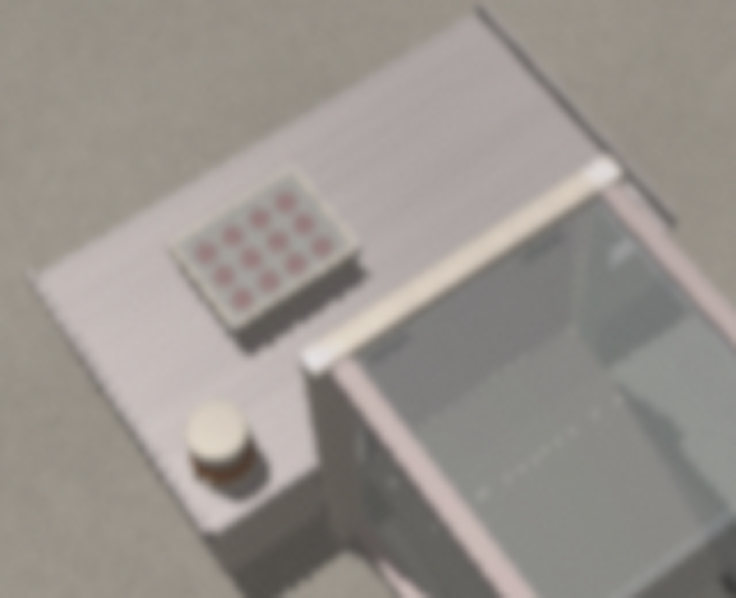

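Top crop: box lid corners are about (367,328), (530,312), (548,438) and (383,460). The lintel's top runs (152,112)–(545,75), and the shelf's front edge runs (75,573)–(688,508). The jar is right at (590,210) and the boat left at (105,272). The scene crop agrees with this layout.

```bash
python3 - <<'E'
from h import *
c=cam("top"); s=cam("scene")
T=lambda p:(np.float64(p)+.5)/5-.5+[235,140]
S=lambda p:(np.float64(p)+.5)/4.6-.5+[180,170]
def show(n,P): print(n,np.round(P*1000).astype(int).tolist())
tb=plane(c,T([(365,330),(530,312),(548,440),(383,462)]),.12)
sb=plane(s,S([(355,247),(238,330),(170,247),(295,172)]),.12)
for n,b in(("boxT",tb),("boxS",sb)):
    show(n,b); show(" sides",np.linalg.norm(b-np.roll(b,-1,0),axis=1)); show(" mid",b.mean(0))
sh=plane(c,T([(75,573),(688,508),(632,160),(45,225)]),.096); show("shelf",sh); show(" sides",np.linalg.norm(sh-np.roll(sh,-1,0),axis=1));show(" mid",sh.mean(0))
lt=plane(c,T([(152,112),(545,75),(545,50),(152,88)]),.253); show("linT",lt);show(" sides",np.linalg.norm(lt-np.roll(lt,-1,0),axis=1));show(" mid",lt.mean(0))
ls=plane(s,S([(617,160),(302,353),(318,375),(622,180)]),.253); show("linS",ls);show(" sides",np.linalg.norm(ls-np.roll(ls,-1,0),axis=1));show(" mid",ls.mean(0))
ss=plane(s,S([(478,8),(33,280),(207,530),(675,225)]),.096); show("shelfS",ss);show(" sides",np.linalg.norm(ss-np.roll(ss,-1,0),axis=1));show(" mid",ss.mean(0))
show("jar cap",np.r_[plane(c,T([(595,205)]),.135),plane(s,S([(218,430)]),.135)])
show("boat",plane(c,T([(104,272)]),.105))
for n,p,q in(("lin",lt[0],lt[1]),("linS",ls[0],ls[1]),("shF",sh[0],sh[1]),("shB",sh[3],sh[2]),("shFS",ss[0],ss[1]),("shBS",ss[3],ss[2])): d=p-q; print(n,"yaw",np.arctan2(-d[0],d[1]))
for b,(i,j,k,l) in((tb,(0,1,3,2)),(sb,(0,1,3,2))): d=b[i]-b[j]+b[k]-b[l]; print("box yaw",np.arctan2(-d[0],d[1]))
E
```

```text
boxT [[550, -66, 120], [567, -155, 120], [498, -168, 120], [479, -81, 120]]
 sides [90, 71, 89, 72]
 mid [524, -118, 120]
boxS [[549, -69, 120], [569, -152, 120], [502, -168, 120], [486, -81, 120]]
 sides [85, 69, 88, 64]
 mid [526, -118, 120]
shelf [[409, 79, 96], [471, -250, 96], [665, -210, 96], [600, 115, 96]]
 sides [335, 198, 332, 195]
 mid [536, -66, 96]
linT [[622, 50, 253], [657, -140, 253], [669, -140, 253], [634, 51, 253]]
 sides [194, 13, 194, 12]
 mid [645, -45, 253]
linS [[628, 52, 253], [659, -140, 253], [673, -137, 253], [639, 48, 253]]
 sides [194, 14, 189, 12]
 mid [650, -44, 253]
shelfS [[408, 79, 96], [474, -248, 96], [664, -211, 96], [606, 117, 96]]
 sides [335, 193, 334, 201]
 mid [538, -66, 96]
jar cap [[626, -185, 135], [628, -186, 135]]
boat [[574, 79, 105]]
lin yaw 0.18027945252732974
linS yaw 0.16260201685931777
shF yaw 0.18709859047530666
shB yaw 0.19602901532196568
shFS yaw 0.19865180301165203
shBS yaw 0.17565411884005017
box yaw 0.20351164331108826
box yaw 0.2128942402951255
```

Both views agree: the mouth is at about (645.5, −45.3) mm with yaw 0.187. In mouth axes the box is at about (−132, −49) with relative yaw about 0.02, the jar at (−44, −134), and the boat well to the left. First I'll go above the gap on the box's right side, with the jaws along mouth x.

Call:
play_rows --motion '[{"fingers": 0.3,"translation": [-2.6,2.9,0],"roll": 4},{"fingers": 0.3,"translation": [-5.2,5.7,0],"roll": 8},{"fingers": 0.3,"translation": [-7.8,8.6,0],"roll": 12},{"fingers": 0.3,"translation": [-10.4,11.4,0],"roll": 16},{"fingers": 0.3,"translation": [-13,14.3,0],"roll": 20},{"fingers": 0.3,"translation": [-15.5,17.1,0],"roll": 24},{"fingers": 0.3,"translation": [-18.1,20,0],"roll": 28},{"fingers": 0.3,"translation": [-20.7,22.8,0],"roll": 32},{"fingers": 0.3,"translation": [-23.3,25.7,0],"roll": 36},{"fingers": 0.3,"translation": [-25.9,28.5,0],"roll": 40},{"fingers": 0.3,"translation": [-28.5,31.4,0],"roll": 44},{"fingers": 0.3,"translation": [-31.1,34.3,0],"roll": 48},{"fingers": 0.3,"translation": [-33.7,37.1,0],"roll": 52},{"fingers": 0.3,"translation": [-36.3,40,0],"roll": 56},{"fingers": 0.3,"translation": [-38.9,42.8,0],"roll": 60},{"fingers": 0.3,"translation": [-41.4,45.7,0],"roll": 61.7},{"fingers": 0.3,"translation": [-44,48.5,0],"roll": 61.7},{"fingers": 0.3,"translation": [-46.6,51.4,0],"roll": 61.7},{"fingers": 0.3,"translation": [-49.2,54.2,0],"roll": 61.7},{"fingers": 0.3,"translation": [-51.8,57.1,0],"roll": 61.7}]'

```text
clock: 1.97
eef_pos: [0.5395, -0.1909, 0.2236]
tool_rot: [0.996, 0.094, -0.0, -0.0]
ft_force: [0.4, 1.0, 0.1]
grip_width: 0.0297
```

Call:
play_rows --motion '[{"fingers": 0.3,"translation": [0,0,3],"roll": 0},{"fingers": 0.3,"translation": [0,0,6],"roll": 0},{"fingers": 0.3,"translation": [0,0,8],"roll": 0},{"fingers": 0.3,"translation": [0,0,9.5],"roll": 0},{"fingers": 0.3,"translation": [0,0,10.5],"roll": 0},{"fingers": 0.3,"translation": [0,0,10.9],"roll": 0},{"fingers": 0.3,"translation": [0,0,10.9],"roll": 0}]'

```text
clock: 2.55
eef_pos: [0.5386, -0.1888, 0.114]
tool_rot: [0.996, 0.094, -0.001, -0.0]
ft_force: [-0.5, -0.4, 0.0]
grip_width: 0.0297
```

```bash
python3 - <<'E'
from h import *
s=cam("scene")["pixels"][170:270,170:270]; t=cam("top")["pixels"][150:250,270:385]
a=cv2.resize(s,(400,400),interpolation=cv2.INTER_CUBIC); b=cv2.resize(t,(400,400),interpolation=cv2.INTER_CUBIC)
cv2.imwrite("pics/d1.png",np.hstack([a,b])[:,:,::-1])
E
```

```text
(no output)
```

View pics/d1.png

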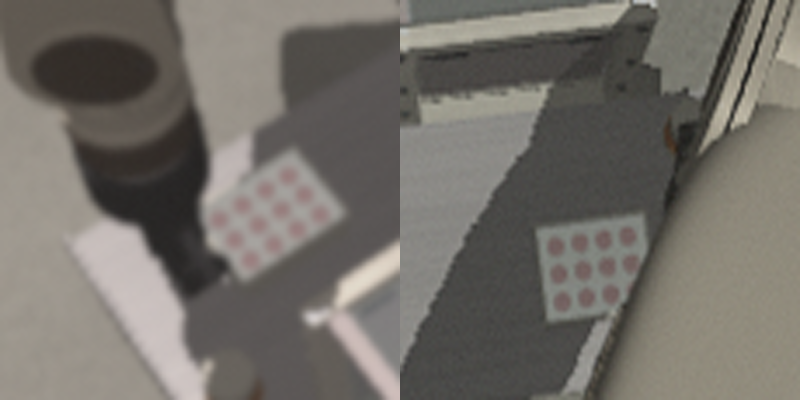

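No contact with the shelf, and the fingers sit beside the box's right face. Pushing the box 49 mm to the left now.

Call:
play_rows --motion '[{"fingers": 0.3,"translation": [0,-0.6,0],"roll": 0},{"fingers": 0.3,"translation": [0,-1.2,0],"roll": 0},{"fingers": 0.3,"translation": [0,-1.8,0],"roll": 0},{"fingers": 0.3,"translation": [0,-2.4,0],"roll": 0},{"fingers": 0.3,"translation": [0,-3.0,0],"roll": 0},{"fingers": 0.3,"translation": [0,-3.6,0],"roll": 0},{"fingers": 0.3,"translation": [0,-4.2,0],"roll": 0},{"fingers": 0.3,"translation": [0,-4.8,0],"roll": 0},{"fingers": 0.3,"translation": [0,-5.3,0],"roll": 0},{"fingers": 0.3,"translation": [0,-5.8,0],"roll": 0},{"fingers": 0.3,"translation": [0,-6.2,0],"roll": 0},{"fingers": 0.3,"translation": [0,-6.5,0],"roll": 0}]'

```text
clock: 3.65
eef_pos: [0.5269, -0.1247, 0.1147]
tool_rot: [0.996, 0.094, 0.0, -0.0]
ft_force: [0.1, 0.1, 0.5]
grip_width: 0.0297
```

Call:
play_rows --motion '[{"fingers": 0.3,"translation": [0,0.5,0],"roll": 0},{"fingers": 0.3,"translation": [0,2,0],"roll": 0},{"fingers": 0.3,"translation": [0,4,0],"roll": 0},{"fingers": 0.3,"translation": [0,5,-3],"roll": 0},{"fingers": 0.3,"translation": [-3,5,-6],"roll": 0},{"fingers": 0.3,"translation": [-7,4,-7],"roll": 0},{"fingers": -1,"translation": [-10,2,-7],"roll": 0},{"fingers": -1,"translation": [-14,0,-7],"roll": 0},{"fingers": -1,"translation": [-14,-5.5,-7],"roll": 0},{"fingers": -1,"translation": [-14,-5.5,-7],"roll": 0},{"fingers": -1,"translation": [-14,-5.5,-7],"roll": 0},{"fingers": -1,"translation": [-14,-5.5,-7],"roll": 0}]'

```text
clock: 4.65
eef_pos: [0.3797, -0.0983, 0.1854]
tool_rot: [0.996, 0.094, 0.001, 0.001]
ft_force: [1.8, -0.7, 0.9]
grip_width: 0.0856
```

```bash
python3 - <<'E'
from h import *
t=cam("top")["pixels"][140:260,235:385]
s=cam("scene")["pixels"][160:280,180:330]
cv2.imwrite("pics/d2.png",np.hstack([cv2.resize(x,(400,320),interpolation=cv2.INTER_CUBIC) for x in (s,t)])[:,:,::-1])
E
```

```text
(no output)
```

View pics/d2.png

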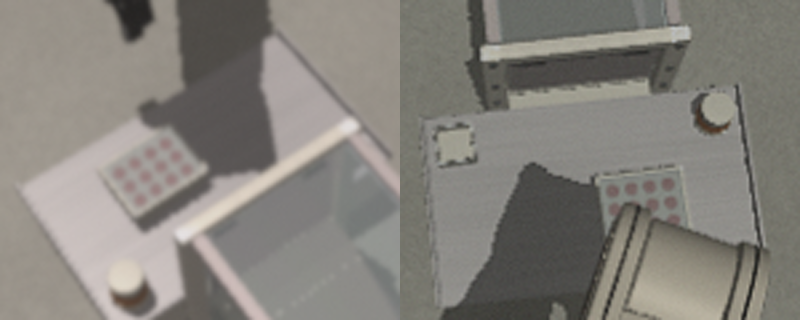

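The box hasn't moved (lid centre still near (237.7,224) in the scene view), so the tips passed over it. I'll find the real tip height by comparing against projections.

```bash
python3 - <<'E'
from h import *
s=cam("scene");t=cam("top")
u=np.array([.9826,.186,0])
P=np.array([.3797,-.0983,0])
for z in(.165,.185,.205,.225):
  q=[P+[0,0,z]+u*k for k in(-.057,-.0425,.0425,.057)]; print(z,proj(s,q).round(1).tolist())
P=np.array([.5386,-.1888,0])
for z in(.095,.114,.134): print(z,proj(s,[P+[0,0,z]+u*k for k in(-.03,.03)]).round(1).tolist())
im=s["pixels"][130:230,170:290]
cv2.imwrite("pics/d3.png",cv2.resize(im,None,fx=6,fy=6,interpolation=cv2.INTER_CUBIC)[:,:,::-1])
E
```

```text
0.165 [[211.7, 158.4], [214.3, 161.7], [230.4, 181.7], [233.3, 185.2]]
0.185 [[210.7, 154.0], [213.4, 157.4], [229.7, 177.5], [232.5, 181.1]]
0.205 [[209.6, 149.5], [212.4, 152.9], [228.9, 173.2], [231.8, 176.8]]
0.225 [[208.6, 144.9], [211.3, 148.3], [228.1, 168.8], [231.1, 172.4]]
0.095 [[209.7, 233.4], [221.2, 249.6]]
0.114 [[208.6, 230.2], [220.4, 246.6]]
0.134 [[207.5, 226.8], [219.4, 243.3]]
```

View pics/d3.png

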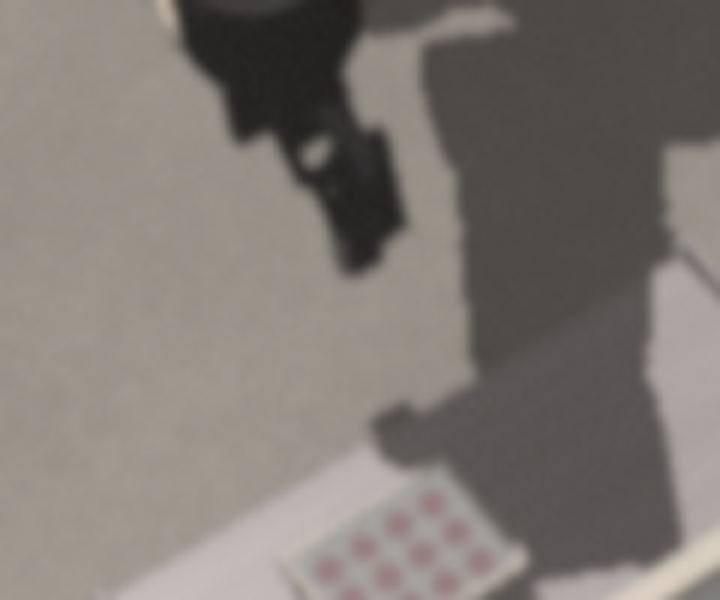

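Rear finger at (210,153) and front finger at about (230.5,174.5) put the open tips about 12 mm *behind* the TCP. I'll go back to the right of the box and come down carefully until I feel the shelf.

Call:
play_rows --motion '[{"fingers": 0.3,"translation": [2,3,0],"roll": 0},{"fingers": 0.3,"translation": [4,5.5,0],"roll": 0},{"fingers": 0.3,"translation": [7,8,0],"roll": 0},{"fingers": 0.3,"translation": [10,10,0],"roll": 0},{"fingers": 0.3,"translation": [13,11.8,0],"roll": 0},{"fingers": 0.3,"translation": [13.9,11.8,2],"roll": 0},{"fingers": 0.3,"translation": [13.9,11.8,4.5],"roll": 0},{"fingers": 0.3,"translation": [13.9,11.8,6.5],"roll": 0},{"fingers": 0.3,"translation": [13.9,11.8,7.5],"roll": 0},{"fingers": 0.3,"translation": [13.9,11.8,8],"roll": 0},{"fingers": 0.3,"translation": [13.9,11.8,8],"roll": 0}]'

```text
clock: 5.77
eef_pos: [0.5371, -0.1875, 0.1034]
tool_rot: [0.996, 0.094, -0.001, -0.0]
ft_force: [0.3, 0.5, -0.3]
grip_width: 0.0299
```

Call:
play_rows --motion '[{"fingers": 0.3,"translation": [0,0,0.2],"roll": 0},{"fingers": 0.3,"translation": [0,0,0.4],"roll": 0},{"fingers": 0.3,"translation": [0,0,0.4],"roll": 0}]'

```text
clock: 6.02
eef_pos: [0.5384, -0.1876, 0.1017]
tool_rot: [0.996, 0.094, 0.001, 0.0]
ft_force: [-0.2, -1.0, -0.4]
grip_width: 0.0299
```

Call:
play_rows --motion '[{"fingers": 0.3,"translation": [0,0,0.2],"roll": 0},{"fingers": 0.3,"translation": [0,0,0.3],"roll": 0},{"fingers": 0.3,"translation": [0,0,0.3],"roll": 0}]'

```text
clock: 6.27
eef_pos: [0.5378, -0.1873, 0.0979]
tool_rot: [0.996, 0.094, 0.0, 0.0]
ft_force: [-0.0, -0.2, 0.0]
grip_width: 0.03
```

Call:
play_rows --motion '[{"fingers": 0.3,"translation": [0,0,0.2],"roll": 0},{"fingers": 0.3,"translation": [0,0,0.4],"roll": 0},{"fingers": 0.3,"translation": [0,0,0.4],"roll": 0}]'

```text
clock: 6.52
eef_pos: [0.5374, -0.1871, 0.0932]
tool_rot: [0.996, 0.094, -0.0, -0.0]
ft_force: [0.5, 1.0, -1.0]
grip_width: 0.0299
```

Call:
play_rows --motion '[{"fingers": 0.3,"translation": [0,0,0.2],"roll": 0},{"fingers": 0.3,"translation": [0,0,0.3],"roll": 0},{"fingers": 0.3,"translation": [0,0,0.3],"roll": 0}]'

```text
clock: 6.77
eef_pos: [0.5375, -0.1872, 0.0903]
tool_rot: [0.996, 0.094, -0.0, -0.0]
ft_force: [-1.1, 0.7, -0.1]
grip_width: 0.0299
```

Call:
play_rows --motion '[{"fingers": 0.3,"translation": [0,-0.6,0],"roll": 0},{"fingers": 0.3,"translation": [0,-1.2,0],"roll": 0},{"fingers": 0.3,"translation": [0,-1.8,0],"roll": 0},{"fingers": 0.3,"translation": [0,-2.4,0],"roll": 0},{"fingers": 0.3,"translation": [0,-3.0,0],"roll": 0},{"fingers": 0.3,"translation": [0,-3.6,0],"roll": 0},{"fingers": 0.3,"translation": [0,-4.2,0],"roll": 0},{"fingers": 0.3,"translation": [0,-4.8,0],"roll": 0},{"fingers": 0.3,"translation": [0,-5.3,0],"roll": 0},{"fingers": 0.3,"translation": [0,-5.8,0],"roll": 0},{"fingers": 0.3,"translation": [0,-6.1,0],"roll": 0},{"fingers": 0.3,"translation": [0,-6.3,0],"roll": 0}]'

```text
clock: 7.77
eef_pos: [0.5259, -0.125, 0.0908]
tool_rot: [0.996, 0.094, 0.0, 0.0]
ft_force: [0.2, -0.6, 0.5]
grip_width: 0.0297
```

```bash
cat >> h.py <<'E'
M=np.array([.6455,-.0453]);U=np.array([[.9826,.186],[-.186,.9826]])
def box(pic=None):
    "lid's pink grid of pieces in the scene view -> centre (mm, mouth axes), yaw rel. mouth"
    s=cam("scene"); im=s["pixels"]; x0,y0=180,150
    r=im[y0:300,x0:340].astype(int)
    m=((r[...,0]-r[...,1]>14)&(r[...,0]-r[...,2]>3)).astype(np.uint8)
    big=cv2.morphologyEx(m,cv2.MORPH_CLOSE,np.ones((7,7)))
    n,l,st,ce=cv2.connectedComponentsWithStats(big)
    out=[]
    for i in range(1,n):
        if st[i,4]<60: continue
        (c,sz,a)=cv2.minAreaRect(np.argwhere(l==i)[:,::-1].astype(np.float32))
        q=plane(s,cv2.boxPoints((c,sz,a))+[x0,y0],.115)[:,:2]
        q=(q-M)@U.T*1000
        d=q-np.roll(q,-1,0)
        out.append((st[i,4],q.mean(0).round(1).tolist(),np.linalg.norm(d,axis=1)[:2].round(),(np.degrees(np.arctan2(d[:2,1],d[:2,0]))%90).round(1)))
    for o in out: print(*o)
    if pic: cv2.imwrite(pic,cv2.resize(im[130:300,180:340],None,fx=3.5,fy=3.5,interpolation=cv2.INTER_CUBIC)[:,:,::-1])
E
python3 - <<'E'
from h import *
box("pics/d4.png")
o=bot.get_obs(); print(((o["eef_pos"][:2]-M)@U.T*1000).round(1))
E
```

```text
267 [-131.8, 4.4] [63. 50.] [ 1.2 83.6]
220 [41.1, -55.1] [ 14. 169.] [ 4.5 89.9]
[-132.3  -55.8]
```

View pics/d4.png

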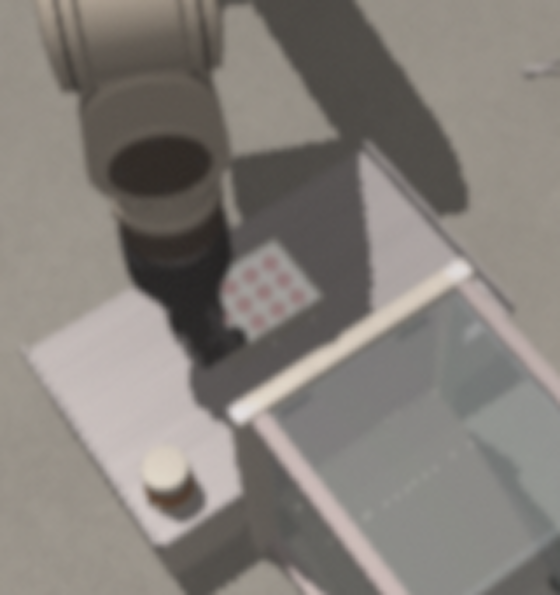

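The box moved and is lined up (x≈−132, y≈0–4 mm, partly occluded). Now I'll go round behind it with the jaws fully open, so the leading finger's back face pushes.

Call:
play_rows --motion '[{"fingers": 0.3,"translation": [0,0.5,0],"roll": 0},{"fingers": 0.3,"translation": [0,1.5,-1],"roll": 0},{"fingers": 0.3,"translation": [0,2,-4],"roll": 0},{"fingers": 0.3,"translation": [-1,2,-7],"roll": 0},{"fingers": 0.3,"translation": [-4,1,-8],"roll": 0},{"fingers": -1,"translation": [-8,-1,-8],"roll": 0},{"fingers": -1,"translation": [-11.3,-4,-8],"roll": 0},{"fingers": -1,"translation": [-11.3,-5.6,-8],"roll": 0},{"fingers": -1,"translation": [-11.3,-5.6,-8],"roll": 0},{"fingers": -1,"translation": [-11.3,-5.6,-5],"roll": 0},{"fingers": -1,"translation": [-11.3,-5.6,-2.5],"roll": 0},{"fingers": -1,"translation": [-11.3,-5.6,-0.8],"roll": 0},{"fingers": -1,"translation": [-11.3,-5.6,0.3],"roll": 0},{"fingers": -1,"translation": [-11.3,-5.6,0.5],"roll": 0},{"fingers": -1,"translation": [-11.3,-5.6,0.5],"roll": 0}]'

```text
clock: 9.07
eef_pos: [0.4046, -0.0919, 0.0852]
tool_rot: [0.996, 0.094, -0.001, -0.0]
ft_force: [-0.2, -0.5, 0.4]
grip_width: 0.0852
```

```bash
python3 - <<'E'
from h import *
box("pics/d5.png")
o=bot.get_obs(); print(((o["eef_pos"][:2]-M)@U.T*1000).round(1))
E
```

```text
333 [-131.8, 1.8] [71. 50.] [ 1.2 83.5]
224 [41.0, -54.5] [ 14. 169.] [ 4.  89.4]
[-244.8   -1.2]
```

View pics/d5.png

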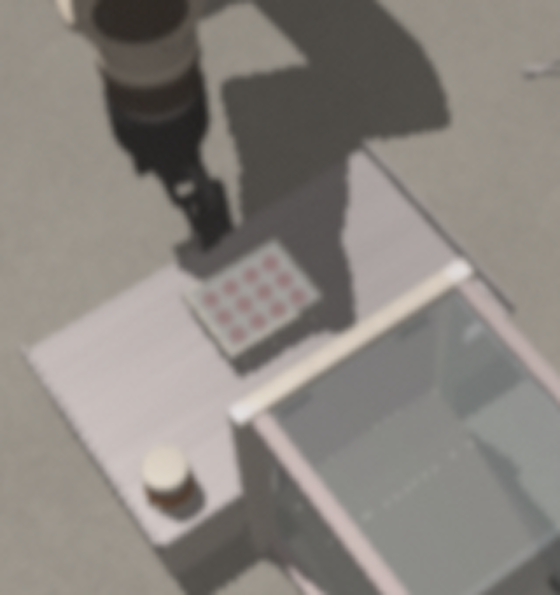

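Finger behind the box centre, clear of the lid, box square. Pushing the first stretch slowly.

Call:
play_rows --motion '[{"fingers": -1,"translation": [0.6,-0.1,0],"roll": 0},{"fingers": -1,"translation": [1.2,-0.2,0],"roll": 0},{"fingers": -1,"translation": [1.8,-0.2,0],"roll": 0},{"fingers": -1,"translation": [2.4,-0.2,0],"roll": 0},{"fingers": -1,"translation": [3.0,-0.2,0],"roll": 0},{"fingers": -1,"translation": [3.6,-0.2,0],"roll": 0},{"fingers": -1,"translation": [4.2,-0.2,0],"roll": 0},{"fingers": -1,"translation": [4.8,-0.2,0],"roll": 0},{"fingers": -1,"translation": [5.4,-0.2,0],"roll": 0},{"fingers": -1,"translation": [6.0,-0.2,0],"roll": 0},{"fingers": -1,"translation": [6.6,-0.2,0],"roll": 0},{"fingers": -1,"translation": [7.2,-0.2,0],"roll": 0},{"fingers": -1,"translation": [7.8,-0.2,0],"roll": 0},{"fingers": -1,"translation": [8.4,-0.2,0],"roll": 0},{"fingers": -1,"translation": [9.0,-0.2,0],"roll": 0},{"fingers": -1,"translation": [9.3,-0.2,0],"roll": 0}]'

```text
clock: 10.45
eef_pos: [0.4966, -0.072, 0.0857]
tool_rot: [0.996, 0.094, 0.0, 0.0]
ft_force: [-1.4, -0.1, 1.6]
grip_width: 0.0853
```

```bash
python3 - <<'E'
from h import *
box("pics/d6.png")
o=bot.get_obs(); print(((o["eef_pos"][:2]-M)@U.T*1000).round(1))
E
```

```text
222 [41.2, -56.2] [ 16. 169.] [ 4.5 89.9]
[-150.9    1.5]
```

View pics/d6.png

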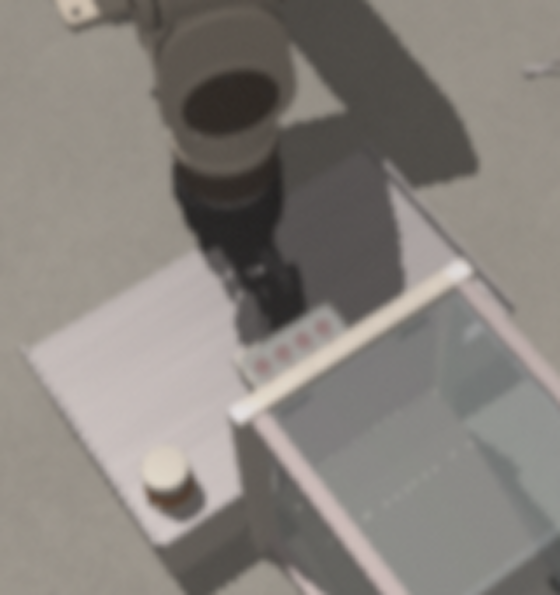

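Box square-ish under the lintel; rear lid corners about (237,355) and (328,304). A quick check of its offset:

```bash
python3 - <<'E'
from h import *
s=cam("scene")
q=plane(s,np.array([(237,355),(328,304)])/3.5+[180,130],.12)[:,:2]
print(((q-M)@U.T*1000).round(1))
# red dots in front row
q=plane(s,np.array([(262,366),(323,327)])/3.5+[180,130],.115)[:,:2]; print(((q-M)@U.T*1000).round(1))
E
```

```text
[[-93.7 -39.1]
 [-89.   43.4]]
[[-76.9 -27.7]
 [-76.9  29.8]]
```

Box y≈1.5 mm, square. On through the flap.

Call:
play_rows --motion '[{"fingers": -1,"translation": [0.6,0,0],"roll": 0},{"fingers": -1,"translation": [1.2,0,0],"roll": 0},{"fingers": -1,"translation": [1.8,0,0],"roll": 0},{"fingers": -1,"translation": [2.4,0,0],"roll": 0},{"fingers": -1,"translation": [3.0,0,0],"roll": 0},{"fingers": -1,"translation": [3.6,0,0],"roll": 0},{"fingers": -1,"translation": [4.2,0,0],"roll": 0},{"fingers": -1,"translation": [4.8,0,0],"roll": 0},{"fingers": -1,"translation": [5.4,0,0],"roll": 0},{"fingers": -1,"translation": [6.0,0,0],"roll": 0},{"fingers": -1,"translation": [6.6,0,0],"roll": 0},{"fingers": -1,"translation": [7.2,0,0],"roll": 0},{"fingers": -1,"translation": [7.8,0,0],"roll": 0},{"fingers": -1,"translation": [8.2,0,0],"roll": 0},{"fingers": -1,"translation": [8.6,0,0],"roll": 0},{"fingers": -1,"translation": [8.8,0,0],"roll": 0}]'

```text
clock: 11.88
eef_pos: [0.5825, -0.0556, 0.0857]
tool_rot: [0.996, 0.094, 0.0, -0.0]
ft_force: [-0.6, -0.4, 1.0]
grip_width: 0.0852
```

```bash
python3 - <<'E'
from h import *
box("pics/d7.png")
o=bot.get_obs(); print(((o["eef_pos"][:2]-M)@U.T*1000).round(1))
E
```

```text
212 [41.8, -54.5] [ 13. 167.] [ 3.5 89. ]
[-63.6   1.6]
```

View pics/d7.png

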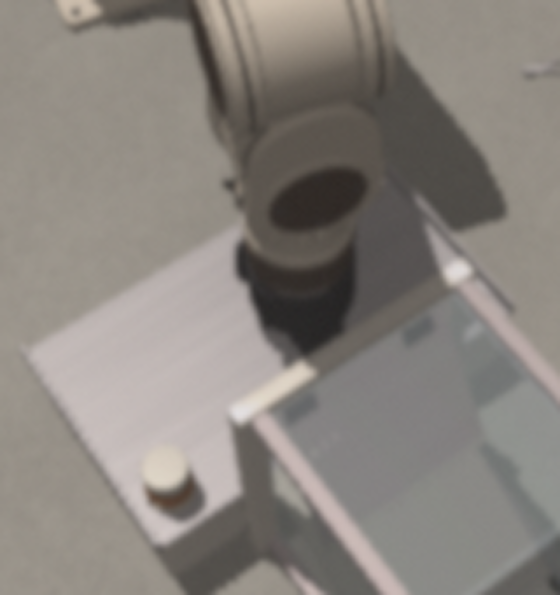

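The flap is pushed open and the box is under it, with no lintel contact yet. I'll creep forward and watch the force.

Call:
play_rows --motion '[{"fingers": -1,"translation": [0.3,0,0],"roll": 0},{"fingers": -1,"translation": [0.5,0,0],"roll": 0},{"fingers": -1,"translation": [0.6,0,0],"roll": 0}]'

```text
clock: 12.18
eef_pos: [0.588, -0.0546, 0.0858]
tool_rot: [0.996, 0.094, 0.0, 0.0]
ft_force: [-0.8, -0.8, -0.6]
grip_width: 0.0851
```

Call:
play_rows --motion '[{"fingers": -1,"translation": [0.2,0,0],"roll": 0},{"fingers": -1,"translation": [0.4,0,0],"roll": 0},{"fingers": -1,"translation": [0.4,0,0],"roll": 0}]'

```text
clock: 12.43
eef_pos: [0.5917, -0.0538, 0.0854]
tool_rot: [0.996, 0.094, -0.0, -0.0]
ft_force: [-2.1, -0.4, -0.6]
grip_width: 0.0855
```

```bash
python3 - <<'E'
from h import *
o=bot.get_obs(); print(((o["eef_pos"][:2]-M)@U.T*1000).round(1), o["ft_force"],o["ft_torque"])
box("pics/d8.png")
a=cv2.imread("pics/d7.png");b=cv2.imread("pics/d8.png")
d=cv2.absdiff(a,b).max(2)[380:560,280:540]; print("changed px inside cabinet",(d>25).sum())
E
```

```text
[-54.5   1.7] [-2.06459058 -0.39435001 -0.5917988 ] [-0.12339643  0.32569546 -0.00702516]
213 [41.1, -55.1] [ 14. 169.] [ 4.5 89.9]
changed px inside cabinet 0
```

Call:
play_rows --motion '[{"fingers": -1,"translation": [0.2,0,0],"roll": 0},{"fingers": -1,"translation": [0.3,0,0],"roll": 0},{"fingers": -1,"translation": [0.3,0,0],"roll": 0}]'

```text
clock: 12.73
eef_pos: [0.595, -0.0532, 0.0856]
tool_rot: [0.996, 0.094, 0.0, -0.0]
ft_force: [-1.0, -0.1, -2.3]
grip_width: 0.0852
```

Call:
play_rows --motion '[{"fingers": -1,"translation": [0.2,0,0],"roll": 0},{"fingers": -1,"translation": [0.2,0,0],"roll": 0}]'

```text
clock: 12.9
eef_pos: [0.5969, -0.0528, 0.0856]
tool_rot: [0.996, 0.094, 0.0, -0.0]
ft_force: [-1.0, -0.1, -2.5]
grip_width: 0.0853
```

```bash
python3 - <<'E'
from h import *
o=bot.get_obs(); print(((o["eef_pos"][:2]-M)@U.T*1000).round(1), o["ft_force"],o["ft_torque"])
box("pics/d9.png")
a=cv2.imread("pics/d7.png");b=cv2.imread("pics/d9.png")
d=cv2.absdiff(a,b).max(2)[380:560,280:540]; print("changed px inside cabinet",(d>25).sum())
E
```

```text
[-49.1   1.7] [-1.01871167 -0.09721324 -2.52425217] [-0.05277927  0.21285917  0.03225029]
222 [40.3, -54.5] [ 14. 168.] [ 4.  89.4]
changed px inside cabinet 24
```

```bash
python3 - <<'E'
from h import *
ims=[cv2.imread(f"pics/d{k}.png").astype(int) for k in (6,7,8,9)]
# pixel grid inside the cabinet on the chute, mouth coords -> z
s=cam("scene")
for x in(60,80,100,120,140,160):
  row=[]
  for y in(-50,-25,0,25,50):
    w=np.r_[M+np.array([x,y])/1000@U,.09-max(0,x-40)/1000*.577+.03]
    u,v=((proj(s,[w])[0]-[180,130])*3.5).round().astype(int)
    row.append("/".join(str(i[v-3:v+4,u-3:u+4].mean((0,1)).sum().round().astype(int)) for i in ims))
  print(x,row)
E
```

```text
60 ['567/562/561/560', '419/393/397/399', '419/394/395/398', '416/389/391/395', '419/386/388/392']
80 ['572/566/565/565', '417/413/408/394', '417/413/408/396', '414/410/404/394', '411/408/401/392']
100 ['547/542/541/540', '417/413/412/440', '416/411/410/438', '413/409/408/436', '411/406/407/407']
120 ['-9223372036854775808/-9223372036854775808/-9223372036854775808/-9223372036854775808', '415/412/412/412', '416/412/410/409', '413/408/409/408', '411/408/407/405']
140 ['-9223372036854775808/-9223372036854775808/-9223372036854775808/-9223372036854775808', '-9223372036854775808/-9223372036854775808/-9223372036854775808/-9223372036854775808', '420/417/417/416', '418/415/414/413', '417/414/413/412']
160 ['-9223372036854775808/-9223372036854775808/-9223372036854775808/-9223372036854775808', '-9223372036854775808/-9223372036854775808/-9223372036854775808/-9223372036854775808', '-9223372036854775808/-9223372036854775808/-9223372036854775808/-9223372036854775808', '287/283/282/282', '287/285/284/283']<stdin>:10: RuntimeWarning: Mean of empty slice.
  ret = um.true_divide(
<stdin>:10: RuntimeWarning: invalid value encountered in cast
```

A bright strip now shows past the flap's edge, so the box is moving in but hasn't slid off. A few more millimetres, gently.

Call:
play_rows --motion '[{"fingers": -1,"translation": [0.1,0,0],"roll": 0},{"fingers": -1,"translation": [0.2,0,0],"roll": 0}]'

```text
clock: 13.17
eef_pos: [0.5984, -0.0526, 0.0856]
tool_rot: [0.996, 0.094, -0.0, -0.0]
ft_force: [-2.7, -0.1, -2.0]
grip_width: 0.0851
```

```bash
python3 - <<'E'
from h import *
o=bot.get_obs(); print(((o["eef_pos"][:2]-M)@U.T*1000).round(1), o["ft_force"],o["ft_torque"])
box("pics/d10.png")
a=cv2.imread("pics/d9.png");b=cv2.imread("pics/d10.png")
d=cv2.absdiff(a,b).max(2)[300:595,240:560]; print("changed px",(d>25).sum())
E
```

```text
[-47.6   1.6] [-2.71153113 -0.09423104 -2.02517857] [-0.07008282  0.31596902 -0.00500847]
212 [41.7, -54.2] [ 15. 167.] [ 2.6 88.1]
changed px 702
```

Call:
play_rows --motion '[{"fingers": -1,"translation": [0.1,0,0],"roll": 0},{"fingers": -1,"translation": [0.1,0,0],"roll": 0},{"fingers": -1,"translation": [0.1,0,0],"roll": 0},{"fingers": -1,"translation": [0.1,0,0],"roll": 0},{"fingers": -1,"translation": [0.1,0,0],"roll": 0},{"fingers": -1,"translation": [0.1,0,0],"roll": 0}]'

```text
clock: 13.72
eef_pos: [0.5996, -0.0523, 0.0857]
tool_rot: [0.996, 0.094, -0.0, -0.0]
ft_force: [-0.6, 0.0, -2.2]
grip_width: 0.0854
```

```bash
python3 - <<'E'
from h import *
o=bot.get_obs(); print(((o["eef_pos"][:2]-M)@U.T*1000).round(1), o["ft_force"])
box("pics/d11.png")
b=cv2.imread("pics/d11.png")
for k in(6,9,10):
  a=cv2.imread(f"pics/d{k}.png"); d=cv2.absdiff(a,b).max(2)[300:595,240:560]>25
  v,u=np.nonzero(d); print(k,len(u),(u.min()+240,u.max()+240,v.min()+300,v.max()+300) if len(u) else 0)
E
```

```text
[-46.4   1.6] [-0.59998823  0.03317212 -2.20508781]
211 [41.0, -54.5] [ 14. 169.] [ 4.  89.4]
6 9614 (np.int64(240), np.int64(525), np.int64(300), np.int64(594))
9 974 (np.int64(259), np.int64(526), np.int64(300), np.int64(594))
10 27 (np.int64(315), np.int64(319), np.int64(360), np.int64(366))
```

```bash
python3 - <<'E'
from h import *
s=cam("scene")["pixels"][225:305,240:340]; t=cam("top")["pixels"][80:180,255:355]
f=lambda x:cv2.convertScaleAbs(cv2.resize(x,(400,400 if x is t else 320),interpolation=cv2.INTER_CUBIC),alpha=1.4,beta=-30)
a=np.zeros((400,800,3),np.uint8);a[:320,:400]=f(s);a[:,400:]=f(t)
cv2.imwrite("pics/e1.png",a[:,:,::-1])
E
```

```text
(no output)
```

View pics/e1.png

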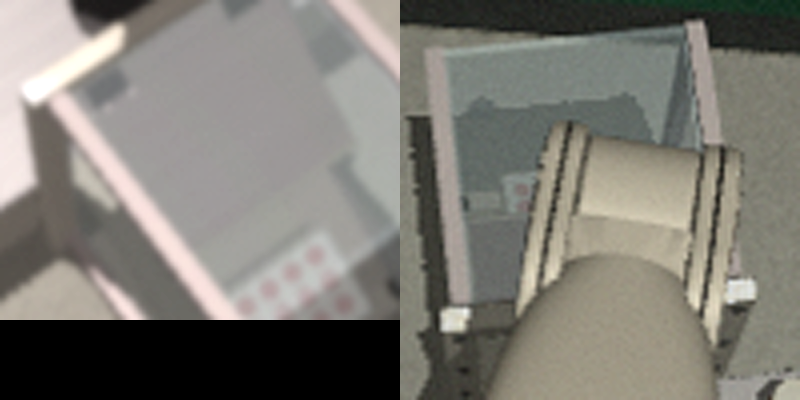

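The box is down the chute: red dots show at (300,285) in the scene crop, clear of the flap, lid up. The flap is resting on the finger. Drawing back out.

Call:
play_rows --motion '[{"fingers": -1,"translation": [-0.6,0,0],"roll": 0},{"fingers": -1,"translation": [-1.2,0,0],"roll": 0},{"fingers": -1,"translation": [-1.8,0,0],"roll": 0},{"fingers": -1,"translation": [-2.4,0,0],"roll": 0},{"fingers": -1,"translation": [-3.2,0,0],"roll": 0},{"fingers": -1,"translation": [-4.2,0,0],"roll": 0},{"fingers": -1,"translation": [-5.5,0,0],"roll": 0},{"fingers": -1,"translation": [-7.5,0,0],"roll": 0},{"fingers": -1,"translation": [-10,0,0],"roll": 0},{"fingers": -1,"translation": [-12.5,0,0],"roll": 0},{"fingers": -1,"translation": [-15,0,-1],"roll": 0},{"fingers": -1,"translation": [-17,0,-4],"roll": 0},{"fingers": -1,"translation": [-19,0,-7],"roll": 0},{"fingers": -1,"translation": [-21,0,-9],"roll": 0},{"fingers": -1,"translation": [-22,0,-10],"roll": 0},{"fingers": -1,"translation": [-22,0,-10],"roll": 0},{"fingers": -1,"translation": [-22,0,-10],"roll": 0},{"fingers": -1,"translation": [-22,0,-10],"roll": 0},{"fingers": -1,"translation": [-22,0,-10],"roll": 0},{"fingers": -1,"translation": [-22,0,-10],"roll": 0}]'

```text
clock: 15.53
eef_pos: [0.3834, -0.0932, 0.1846]
tool_rot: [0.996, 0.094, -0.001, -0.0]
ft_force: [0.1, 0.3, -0.2]
grip_width: 0.0853
```

Call:
play_rows --motion '[{"fingers": -1,"translation": [0,0,-1],"roll": 0},{"fingers": -1,"translation": [0,0,-2],"roll": 0},{"fingers": -1,"translation": [0,0,-2],"roll": 0},{"fingers": -1,"translation": [0,0,-2],"roll": 0},{"fingers": -1,"translation": [0,0,-2],"roll": 0},{"fingers": -1,"translation": [0,0,-2],"roll": 0},{"fingers": -1,"translation": [0,0,-2],"roll": 0},{"fingers": -1,"translation": [0,0,-2],"roll": 0},{"fingers": -1,"translation": [0,0,-2],"roll": 0},{"fingers": -1,"translation": [0,0,-2],"roll": 0},{"fingers": -1,"translation": [0,0,-2],"roll": 0},{"fingers": -1,"translation": [0,0,-2],"roll": 0},{"fingers": -1,"translation": [0,0,-2],"roll": 0},{"fingers": -1,"translation": [0,0,-2],"roll": 0}]'

```text
clock: 16.7
eef_pos: [0.3835, -0.0935, 0.2057]
tool_rot: [0.996, 0.094, 0.0, 0.0]
ft_force: [0.7, -0.9, 0.0]
grip_width: 0.0857
```

```bash
python3 - <<'E'
from h import *
o=bot.get_obs(); print(o["clock"],o["ft_force"].round(1) if hasattr(o["ft_force"],"round") else o["ft_force"])
s=cam("scene"); im=s["pixels"].astype(int); s0=cv2.imread("pics/scene0.png")[:,:,::-1].astype(int); 
t=cam("top"); t1=t["pixels"].astype(int); t0=cv2.imread("pics/top0.png")[:,:,::-1].astype(int)
def W(x,y,z): return np.r_[M+np.array([x,y])/1000@U,z]
# changed area inside cabinet vs start (scene): should be only the box
for c,a,b,n in((s,s0,im,"scene"),(t,t0,t1,"top")):
  d=(np.abs(a-b).max(2)>22).astype(np.uint8)
  poly=proj(c,[W(4,-72,.24),W(4,72,.24),W(178,72,.24),W(178,-72,.24)] )
  poly2=proj(c,[W(8,-70,.1),W(8,70,.1),W(178,70,.05),W(178,-70,.05)])
  m=np.zeros(d.shape,np.uint8); cv2.fillConvexPoly(m,cv2.convexHull(np.vstack([poly,poly2]).astype(np.int32)),1)
  k,l,st,ce=cv2.connectedComponentsWithStats(cv2.morphologyEx(d*m,cv2.MORPH_CLOSE,np.ones((5,5))))
  for i in range(1,k):
    if st[i,4]>25:
      q=plane(c,[ce[i]],.055)[:,:2]; print(n,st[i].tolist(),ce[i].round(),"at z55:",((q-M)@U.T*1000).round())
  red=(b[...,0]-b[...,1]>12)&(b[...,0]-b[...,2]>0)&(m>0)&(d>0); v,u=np.nonzero(red)
  if len(u): q=plane(c,[(u.mean(),v.mean())],.055)[:,:2]; print(" red px",len(u),((q-M)@U.T*1000).round())
# jar, boat, others
for n,(u,v) in dict(jar=(354,181),boat=(256,194),beaker=(125,212),bottle=(441,197),carton=(440,247),dish=(415,289),tweez=(158,269)).items():
  print(n,np.abs(t0-t1)[v-9:v+10,u-9:u+10].max(2).mean().round(1))
E
```

```text
16.7 [ 0.7 -0.9  0. ]
scene [302, 284, 30, 36, 601] [315. 301.] at z55: [[149.   5.]]
 red px 17 [[164.  -1.]]
top [281, 121, 27, 6, 78] [295. 124.] at z55: [[168.   2.]]
jar 2.5
boat 2.4
beaker 2.6
bottle 2.5
carton 2.3
dish 2.2
tweez 3.9
```

Only the box differs from the start inside the cabinet, so the flap looks shut, and the bystander patches are unchanged. I'll let it settle a moment longer and hand in.

Call:
play_rows --motion '[{"fingers": -1,"translation": [0,0,0],"roll": 0},{"fingers": -1,"translation": [0,0,0],"roll": 0},{"fingers": -1,"translation": [0,0,0],"roll": 0},{"fingers": -1,"translation": [0,0,0],"roll": 0},{"fingers": -1,"translation": [0,0,0],"roll": 0},{"fingers": -1,"translation": [0,0,0],"roll": 0},{"fingers": -1,"translation": [0,0,0],"roll": 0},{"fingers": -1,"translation": [0,0,0],"roll": 0},{"fingers": -1,"translation": [0,0,0],"roll": 0},{"fingers": -1,"translation": [0,0,0],"roll": 0},{"fingers": -1,"translation": [0,0,0],"roll": 0},{"fingers": -1,"translation": [0,0,0],"roll": 0}]'

```text
clock: 17.8
eef_pos: [0.3835, -0.0935, 0.2057]
tool_rot: [0.996, 0.094, 0.0, -0.0]
ft_force: [-0.5, 0.3, -0.1]
grip_width: 0.0855
```

```bash
python3 -c "
from workcell import bot
print(bot.job_done())"
```

```text
the job is handed in; nothing more can be done
None
```

The box is posted: it went in through the flap, tipped over the edge and slid down the chute. I then drew the fingers out and handed the job in at 17.8 s; the hand-in reports no verdict.

I pushed the box about 49 mm left until it was in line with the mouth. Then I pushed it in with the leading finger of the fully open, upright gripper. The interface cannot tilt the gripper, but the open finger reached about 11 mm inside the mouth before the gripper body reached the lintel. The wrist force readings I got stayed below about 4 N.

**Last checks:**
- **Box:** the scene camera puts it about 149 mm inside the mouth (150 ± 15 mm), lid up. The red-dot and top-view estimates came out at 164–168 mm, but they catch only part of the box.
- **Flap:** the only change inside the cabinet since the start is the box, so the flap appears shut. I inferred this and did not measure its angle.
- **Bystanders:** all seven look unchanged in the top view.
- **Robot:** it stands well clear and touches nothing.

**What disagreed:** the fingertips sit well behind where the description puts them. My first sideways pass therefore went over the box without touching it, and I repeated it lower.

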